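Unlock the wire spool from its post and weigh it

TASK

Weigh what is left of the kiln wire: take the wire spool up off the post of its stand and set it down gently, without letting it drop, lying flat on its flange, in the middle of the scale's pan. Two lugs on the post, hidden inside the spool, catch its lower flange until they happen to face the flange's two slots, so turn the spool little by little, trying a light lift each time, until it comes free; do not force it. Leave the mug, the bowl, the tape roll and the jar where they are.

Things in the scene. Friction and masses are not known exactly. Their poses are not given: they have to be found in the camera images.
- spool: Wire spool: two black flanges, 64 mm diameter, 5 mm thick; 40 mm high in all; winding 57 mm in diameter between them; about 0.3 kg. Grip it from above across the flange rims. Origin: centre of its underside, z up its axis. Bore 28 mm, hollow inside. Each flange has two slots open to the bore, along the spool's own +x and -x, 20 mm out from the axis.
- stand: Grey round stand fixed to the bench: base 120 mm diameter, 14 mm thick; pedestal 52 mm diameter, its top 30 mm above the bench, where the spool sits; from it a plain upright steel post, 24 mm diameter, tip 82 mm above the bench. Origin: centre of its underside; z is the post's axis. The post is held by a stiff brake and stays as it stands.
- lugs (a point): Point on the post's axis, 41 mm above the bench, level with two lugs hidden in the spool: 6 mm wide and high, reaching 17 mm out to either side. Which way they point is not measured; at the start they never match the slots. The seated spool rises 3 mm, then its lower flange meets them, unless its slots are within 0.2 rad of them.
- scale: White bench scale fixed to the bench, 170 x 150 mm, body 30 mm high, with a round steel pan 130 mm in diameter whose flat top is 42 mm above the bench. Origin: centre of its underside, z up.
- pan (a point): Centre of the top face of the scale's pan.
- mug: Grey-green stoneware beaker, 76 mm diameter, 85 mm high, standing on the bench. Origin: centre of its underside. Bystander.
- bowl: Black bowl mould upside down, 116 mm diameter, 68 mm high. Origin: centre of its underside on the bench. Bystander.
- tape: Roll of paper tape lying flat on the bench, 90 mm diameter, 25 mm high. Origin: centre of its underside. Bystander.
- jar: Small closed jar, 60 mm diameter, 80 mm high, standing. Origin: centre of its underside. Bystander.
Not all that is in view belongs to the job. There is more than one size of the scale; the job needs the smaller.

How it is judged:
On the way:
1. the spool is off the post: its underside above the post's tip (z of spool in the frame of stand above 0.084 m), for 0.05 s.
At the end, for the whole second after the job is handed in: The spool lies flat and still on the scale's pan, released: underside within 4 mm of the pan's top, axis within 0.1 rad of vertical (same way up as it was), within 25 mm of the pan's centre (horizontal distance between spool and pan below 0.025 m and z of spool in the frame of pan between -0.004 and 0.004 m and angle between spool's own z axis and vertical below 0.1 rad and linear speed of spool below 0.02 m/s and angular speed of spool below 0.2 rad/s); the robot touches nothing.
It fails at once if the spool is forced against the stand and its post (over 150 N) (contact force between spool and stand above 150 N).
It fails at once if the spool is let fall (moves over 0.5 m/s with no finger on it, a fall of about 13 mm) (linear speed of spool above 0.5 m/s and contact force between the fingers and spool below 0.1 N).
It fails at once if the mug, bowl, tape roll or jar is pushed away (over 30 mm) or knocked over (distance of any of mug, bowl, tape, jar from where it was at the start of the episode above 0.03 m or angle between any of mug, bowl, tape, jar's own z axis and vertical above 0.4 rad).
It also fails if it takes over 64 s, if anything falls off the work surface, if the arm or the gripper's body presses on something with over 40 N, if the wrist force passes 120 N, or if a joint passes its speed limit or range.

ROBOT

A 6-joint arm with a two-finger parallel gripper is mounted at the origin on the work surface. World frame = base frame: x ahead of the robot, y to its left, z up, the work surface at z = 0. Lengths are in m, angles in rad, forces in N, time in s.
With the tool pointing down it reaches from about 0.3 to 0.775 m from the base axis. Payload 14.6 kg.
Tool frame: the origin (TCP) lies at the very end of the fingers, on their centre line; the grasp point (between the pads) lies 19 mm behind it; z points along the fingers, y is the line along which they close (so a half turn about z gives the same grasp; the last joint's range is limited). The gripper opens to 94 mm and grips with 3 to 60 N. Pads are 16 mm wide; open, the fingers measure 119 mm over their backs; the gripper's body (75 mm by 177 mm) begins 78 mm behind the grasp point.
Start: joints at [1.192, 0.3, 1.521, -0, 1.321, -0.067], TCP at [0.169, 0.523, 0.205] pointing down, gripper open.
Joint ranges: [-3.03, 3.03], [-0.79, 2.21], [0.23, 2.52], [-1.04, 4.18], [0, 3.07], [-2.55, 2.55]. Speed limits (rad/s): [2.22, 2.22, 2.57, 3.14, 3.14, 3.14].

INTERFACE

Orientations are given as [roll, pitch, yaw] about the fixed x, y, z axes, in that order (R = Rz(yaw) Ry(pitch) Rx(roll)).
In Python, from station import ctrl gives the robot as it stands. The module is installed in compiled form; this text tells all that it offers.
- The arm moves only by the tool step_arm, never from a script. Its argument "deltas" is a list of rows, each an object with "dp": the shift along the tool's x, y, z scaled (see below), a list of three; "twist": the turn about the tool's z scaled (see below). In form: [{"dp": [tx, ty, tz], "twist": twist}, ...]. A call has 1 to 12 rows; each row shifts and turns the commanded pose from where the row before left it, along the tool's axes as they then stand; what a row does not reach is not made up. The controller multiplies each number of a shift by 0.04 m and each number of a turn by 4 degrees. A row lasts 1/10 s, in which the tool goes at most 50 mm and 8.59 degrees, less where a joint would pass 70% of its speed; a pose out of reach is approached as far as the arm can. A call with a number of a shift or a turn outside -1 to 1 is refused whole. A call with a gripper value outside its range is refused whole. "gripper" is the opening, from -1 (shut) to 1 (fully open), set as the call begins (left out, the last holds). The fingers move at their own pace and stop on an object; "squeeze" is the grip in N (left out, the last holds). Time passes only in rows, so rows that do not move let the fingers close. It gives the time, the measured TCP pose, the force, the opening and the grip force at its end, in the units of the state.
- ctrl.get_obs(): the state, without advancing time (a new reading comes with each control period).
- ctrl.camera(name): name is "scene" or "top"; returns (picture, depth): 480x640x3 uint8, red, green, blue; 480x640 float32, m along the optical axis (not along the pixel's ray), 0 where there is no reading.
- ctrl.get_calibration(name): a dict with "fx", "fy", "cx", "cy" (pixels), "distortion" ([k1, k2, p1, p2, k3] as OpenCV has them; the pictures are not rectified), "world_to_cam" (4x4, takes a point from world to camera coordinates). Camera axes: x right, y down, z forward; pixel columns grow to the right and rows downward; lengths in m; the calibration is good to about 2 mm. A picture is of the moment at which its call begins. get_calibration takes no time and is no camera call.
- ctrl.hand_in(): hands the job in; it is judged then, once.
Trained networks look in the newest picture that a camera, given by its name, has taken for a name from the list of things; names that differ only in an ending like _2 or _b are one class to them, and where a whole thing is asked for, a point or a joint stands for the part that bears it (a point fixed in the world has none). Each returns a list of dicts, best first, with "conf" (0 to 1); they miss things now and then, are a little off and sometimes report something else, mostly with a low value. They report only what shows in the picture. A call takes as long as a camera call. They do not tell look-alikes from the thing itself.
- ctrl.spot_in(camera, label): "rect" ([left, top, right, bottom] as shares, 0 to 1, of the picture: columns of its width, rows of its height, round what is visible of it).
- ctrl.cut_out(camera, label): "pixels" (480x640 bool, what is visible of it) and "rect" ([left, top, right, bottom] as shares, 0 to 1, of the picture: columns of its width, rows of its height, round what is visible of it).
The state is a dict: "time_s": time; "qpos": joint angles; "joint_vel": joint speeds; "tau": joint torques, N m; "ee_pos": TCP position; "eef_rot": TCP orientation; "force": force on the tool from outside, world axes, zero at the start; "moment": the same for the moment, N m; "grip_width": finger opening in m; "grip_force": force on a finger pad.
Only numpy, scipy, OpenCV 4.12 (cv2) and the standard library are available. Lean on these libraries where they do the work, as an engineer would, in place of code of your own. Each camera call takes 0.05 s, during which the arm holds its last target. There are 200 camera calls.

## Working session

There is one attempt and no reset: what is moved stays moved. The work goes in short steps, Python scripts to look and compute and a tool call to move; the robot and the scene stay as the last step left them, time stands still between calls to the robot, and variables do not carry over. Pictures are saved under pics/ and viewed, at most 10 in all, crops included, and the job is handed in when it is done.

Besides the shell and the picture viewer there is one more tool, called after "Call:" as name(argument=value, ...) on one line, values as JSON. step_arm: Moves the arm, as the interface text tells. Its arguments: {"type":"object","properties":{"deltas":{"type":"array"},"gripper":{"type":"number"},"squeeze":{"type":"number"}},"required":["deltas"]}

```bash
mkdir -p pics
cat > h.py <<'E'
import numpy as np, cv2
from station import ctrl
def pts(cam,depth,mask):
    c=ctrl.get_calibration(cam);K=np.array([[c['fx'],0,c['cx']],[0,c['fy'],c['cy']],[0,0,1]])
    v,u=np.nonzero(mask&(depth>0)); d=depth[v,u]
    n=cv2.undistortPoints(np.stack([u,v],1).astype(np.float64)[:,None],K,np.array(c['distortion']))[:,0]
    P=np.c_[n*d[:,None],d,np.ones(len(d))]
    return (np.linalg.inv(np.array(c['world_to_cam']))@P.T).T[:,:3]
E
python3 - <<'E'
from h import *
ims=[]
for cam in ("scene","top"):
    im,d=ctrl.camera(cam); cv2.imwrite(f"pics/{cam}0.png",im[:,:,::-1])
    for l in ("spool","stand","scale","mug","bowl","tape","jar"):
        for r in ctrl.cut_out(cam,l):
            if r['conf']<.3: continue
            P=pts(cam,d,r['pixels'])
            if len(P)<10: continue
            zt=np.percentile(P[:,2],95); T=P[P[:,2]>zt-.008]
            cc,rad=cv2.minEnclosingCircle(T[:,:2].astype(np.float32))
            R=np.array(r['rect'])*[640,480,640,480]
            print(cam,l,round(r['conf'],2),R.astype(int),'ztop',zt.round(3),'c',np.round(cc,3),round(rad,3),len(P))
print(ctrl.get_obs()['ee_pos'],ctrl.get_obs()['eef_rot'],ctrl.get_obs()['grip_width'],ctrl.get_obs()['time_s'])
E
```

```text
scene spool 0.94 [234 210 259 238] ztop 0.072 c [ 0.501 -0.203] 0.033 504
scene stand 0.68 [227 214 271 256] ztop 0.072 c [ 0.506 -0.197] 0.009 802
scene scale 0.9 [324 267 393 337] ztop 0.043 c [0.57  0.162] 0.067 4017
scene scale 0.85 [435 218 525 294] ztop 0.056 c [0.281 0.351] 0.088 5228
scene mug 0.78 [243 288 279 339] ztop 0.085 c [0.737 0.016] 0.039 1513
scene mug 0.45 [230 212 268 258] ztop 0.075 c [ 0.503 -0.201] 0.013 850
scene bowl 0.89 [447 318 505 372] ztop 0.069 c [0.576 0.421] 0.028 2615
scene tape 0.8 [313 240 346 267] ztop 0.026 c [0.446 0.016] 0.046 595
scene jar 0.61 [168 194 195 224] ztop 0.081 c [ 0.517 -0.421] 0.03 679
top spool 0.79 [378 225 415 252] ztop 0.072 c [ 0.499 -0.202] 0.032 528
top stand 0.73 [367 217 415 264] ztop 0.079 c [ 0.497 -0.202] 0.013 1281
top scale 0.77 [113 275 215 380] ztop 0.058 c [0.279 0.352] 0.086 7628
top scale 0.63 [207 168 285 251] ztop 0.045 c [0.57  0.163] 0.067 4240
top mug 0.77 [292 121 326 156] ztop 0.086 c [0.733 0.018] 0.037 870
top bowl 0.39 [379 225 412 252] ztop 0.072 c [ 0.499 -0.202] 0.032 518
top tape 0.56 [284 246 322 279] ztop 0.028 c [0.443 0.017] 0.045 401
top jar 0.76 [470 220 504 246] ztop 0.083 c [ 0.514 -0.422] 0.027 674
[0.16869886 0.52345548 0.20544027] [-3.14155801e+00 -2.08208721e-05  2.82980499e+00] 0.09428339328629391 0.8
```

Run:
```python
from h import *
a=cv2.imread("pics/scene0.png");b=cv2.imread("pics/top0.png")
A=cv2.resize(a[170:390,140:540],(800,440))[:, :]
cv2.imwrite("pics/c1.png",cv2.resize(b[100:400,90:520],(800,558)))
s=cv2.resize(b[210:270,355:425],(400,343),interpolation=3);t=cv2.resize(a[200:260,215:285],(400,343),interpolation=3)
cv2.imwrite("pics/c2.png",np.hstack([s,t]))
# refined spool / pan from both
```

```text
(no output)
```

View pics/c1.png

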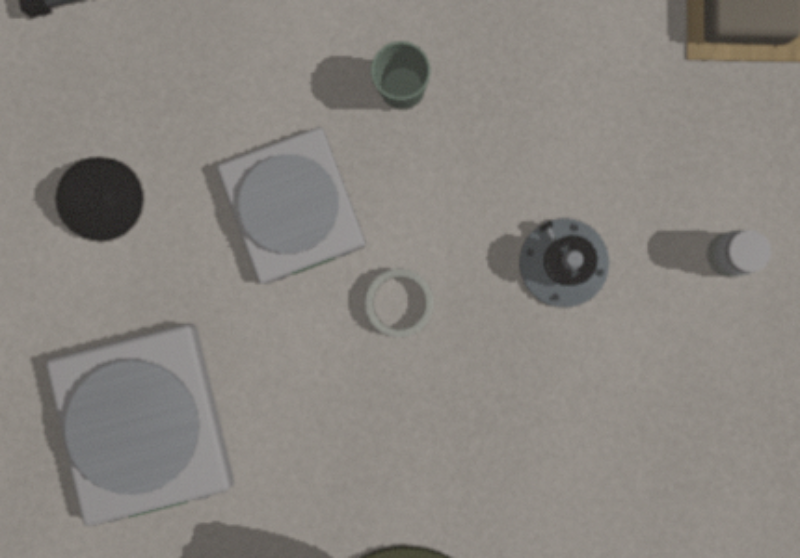

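View pics/c2.png

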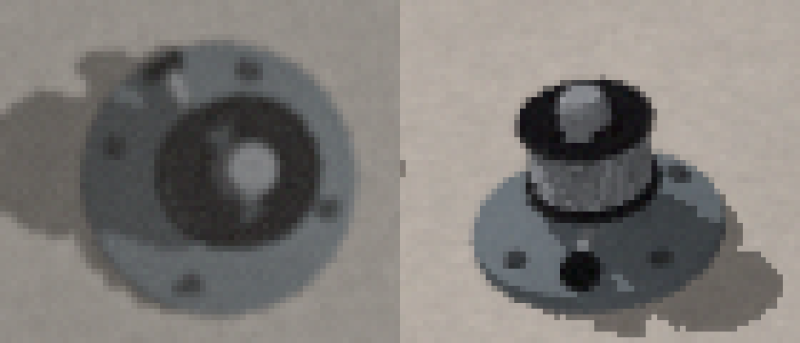

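The pictures show the spool on its stand at top (396,238), the only spool. There are two scales: one at top (246,210) with a pan radius of about 65 mm and top at 43 mm, and one at top (164,328) with a radius of about 86 mm and top at 57 mm. The first fits the 130 mm / 42 mm description, so it is the target. A black knob sits on the stand base at the upper left of the spool, so I'll measure its height first.

Run:
```python
from h import *
c0=np.array([.500,-.2025])
for cam in("scene","top"):
    im,d=ctrl.camera(cam); P=pts(cam,d,np.ones((480,640),bool))
    r=np.hypot(*(P[:,:2]-c0).T); a=np.arctan2(P[:,1]-c0[1],P[:,0]-c0[0])
    m=(r>.036)&(r<.08)&(P[:,2]>.02)
    print(cam,m.sum(),np.c_[r,a,P[:,2]][m].round(3)[::4].tolist()[:25])
    m=(r<.036)&(P[:,2]>.066)&(P[:,2]<.077); print('flange',cv2.minEnclosingCircle(P[m,:2].astype(np.float32)),np.median(P[m,2]))
    m=(r<.085)&(P[:,2]>.010)&(P[:,2]<.018); print('base',cv2.minEnclosingCircle(P[m,:2].astype(np.float32)),np.median(P[m,2]))
    m=(r<.02)&(P[:,2]>.077); print('post',P[m].mean(0),P[m,2].max())
    q=np.hypot(*(P[:,:2]-[.57,.1625]).T);m=(q<.08)&(P[:,2]>.037); print('pan',cv2.minEnclosingCircle(P[m,:2].astype(np.float32)),np.median(P[m,2]))
o=ctrl.get_obs();print(o['force'],o['time_s'])
```

```text
scene 32 [[0.037, 0.728, 0.072], [0.044, 0.546, 0.026], [0.053, 0.524, 0.03], [0.058, 0.491, 0.031], [0.054, 0.663, 0.027], [0.058, 0.53, 0.027], [0.06, 0.399, 0.025], [0.061, 0.575, 0.026]]
flange ((0.5011871457099915, -0.2011255919933319), 0.03309515491127968) 0.06934966220529848
base ((0.5030138492584229, -0.19981075823307037), 0.05964472517371178) 0.012296933887757655
post [ 0.50303843 -0.20028914  0.08044737] 0.08405934828802997
pan ((0.5712812542915344, 0.1601390689611435), 0.0662444457411766) 0.04175910889223211
top 43 [[0.058, 0.475, 0.031], [0.054, 0.459, 0.032], [0.053, 0.521, 0.033], [0.057, 0.666, 0.024], [0.051, 0.537, 0.031], [0.052, 0.636, 0.029], [0.051, 0.692, 0.025], [0.045, 0.468, 0.023], [0.043, 0.626, 0.024], [0.04, 0.633, 0.029], [0.038, 0.63, 0.02]]
flange ((0.499448299407959, -0.20219936966896057), 0.032081205397844315) 0.06998121531976564
base ((0.4994674623012543, -0.20192381739616394), 0.0596950501203537) 0.012241331765837415
post [ 0.49896863 -0.20140002  0.0814435 ] 0.08678442656461804
pan ((0.5732118487358093, 0.1645735800266266), 0.07017404586076736) 0.0422664362823747
[-0.70531422 -0.10588853  0.16729879] 0.9
```

Call:
step_arm(deltas=[{"dp": [-0.4,-0.4,0],"twist": 0},{"dp": [-0.75,-0.82,0],"twist": 0},{"dp": [-0.75,-0.82,0],"twist": 0},{"dp": [-0.75,-0.82,0],"twist": 0},{"dp": [-0.75,-0.82,0],"twist": 0},{"dp": [-0.75,-0.82,0],"twist": 0},{"dp": [-0.75,-0.82,0],"twist": 0},{"dp": [-0.75,-0.82,0],"twist": 0},{"dp": [-0.75,-0.82,0],"twist": 0},{"dp": [-0.75,-0.82,0],"twist": 0},{"dp": [-0.75,-0.82,0],"twist": 0},{"dp": [-0.4,-0.4,0],"twist": 0}], gripper=1, squeeze=15)

```text
time_s: 2.1
ee_pos: [0.375, 0.0764, 0.2057]
eef_rot: [-3.142, 0.001, 2.828]
force: [-0.4, 0.0, 0.8]
grip_width: 0.0939
grip_force: 0.0
```

Call:
step_arm(deltas=[{"dp": [-0.4,-0.45,0],"twist": 0},{"dp": [-0.75,-0.82,0],"twist": 0},{"dp": [-0.75,-0.82,0],"twist": 0},{"dp": [-0.75,-0.82,0],"twist": 0},{"dp": [-0.75,-0.82,0],"twist": 0},{"dp": [-0.75,-0.82,0],"twist": 0},{"dp": [-0.6,-0.75,0.1],"twist": 0},{"dp": [-0.41,-0.4,0.5],"twist": 0},{"dp": [0,0,0.9],"twist": 0},{"dp": [0,0,0.8],"twist": 0},{"dp": [0,0,0.3],"twist": 0},{"dp": [0,0,0],"twist": 0}])

```text
time_s: 3.3
ee_pos: [0.5003, -0.2011, 0.1005]
eef_rot: [3.141, -0.002, 2.83]
force: [-0.2, 0.1, 0.2]
grip_width: 0.0938
grip_force: 0.0
```

Call:
step_arm(deltas=[{"dp": [0,0,0.3],"twist": 0},{"dp": [0,0,0.4],"twist": 0},{"dp": [0,0,0.4],"twist": 0},{"dp": [0,0,0.3],"twist": 0},{"dp": [0,0,0.16],"twist": 0},{"dp": [0,0,0],"twist": 0}])

```text
time_s: 3.9
ee_pos: [0.5008, -0.2013, 0.0388]
eef_rot: [3.142, -0.0, 2.83]
force: [-0.4, -0.1, -0.1]
grip_width: 0.0941
grip_force: 0.0
```

Run:
```python
from h import *
a,_=ctrl.camera("scene");b,_=ctrl.camera("top")
s=cv2.resize(b[200:280,350:430,::-1],(400,400),interpolation=3);t=cv2.resize(a[190:270,205:285,::-1],(400,400),interpolation=3)
cv2.imwrite("pics/c3.png",np.hstack([s,t])); o=ctrl.get_obs(); print(o['qpos'],o['force'])
```

```text
[-4.50060913e-01  4.74637100e-01  1.70121801e+00 -1.46545325e-05
  9.64804053e-01 -1.70913840e+00] [-0.3576486  -0.2896615  -0.33566084]
```

View pics/c3.png

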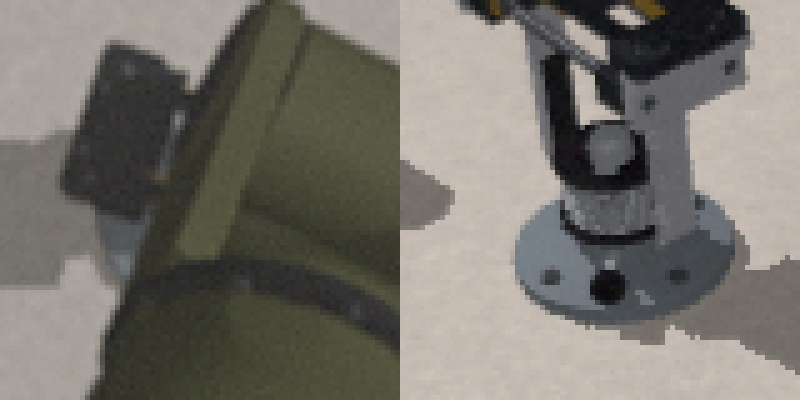

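The fingers straddle the spool, with the post at (610,150) between them in the right-hand crop, and they are clear of the knob. I'll close with a light squeeze.

Call:
step_arm(deltas=[{"dp": [0,0,0],"twist": 0},{"dp": [0,0,0],"twist": 0},{"dp": [0,0,0],"twist": 0},{"dp": [0,0,0],"twist": 0},{"dp": [0,0,0],"twist": 0},{"dp": [0,0,0],"twist": 0}], gripper=0.1, squeeze=20)

```text
time_s: 4.6
ee_pos: [0.5009, -0.2015, 0.0392]
eef_rot: [-3.141, 0.0, 2.83]
force: [-0.5, -0.8, 2.4]
grip_width: 0.0632
grip_force: 20.0
```

Call:
step_arm(deltas=[{"dp": [0,0,-0.05],"twist": 0},{"dp": [0,0,-0.05],"twist": 0},{"dp": [0,0,-0.03],"twist": 0},{"dp": [0,0,0],"twist": 0}])

```text
time_s: 5.0
ee_pos: [0.5, -0.2011, 0.0429]
eef_rot: [3.141, -0.002, 2.83]
force: [3.3, -3.9, -18.3]
grip_width: 0.0639
grip_force: 20.0
```

Call:
step_arm(deltas=[{"dp": [0,0,0.09],"twist": 0},{"dp": [0,0,0],"twist": 0.9},{"dp": [0,0,0],"twist": 0.9},{"dp": [0,0,0],"twist": 0.9},{"dp": [0,0,0],"twist": 0.8},{"dp": [0,0,0],"twist": 0},{"dp": [0,0,-0.05],"twist": 0},{"dp": [0,0,-0.04],"twist": 0},{"dp": [0,0,0],"twist": 0}])

```text
time_s: 5.9
ee_pos: [0.5001, -0.2012, 0.0431]
eef_rot: [-3.141, -0.002, 2.587]
force: [2.7, -3.3, -18.6]
grip_width: 0.0633
grip_force: 20.0
```

Call:
step_arm(deltas=[{"dp": [0,0,0.09],"twist": 0},{"dp": [0,0,0],"twist": 0.9},{"dp": [0,0,0],"twist": 0.9},{"dp": [0,0,0],"twist": 0.9},{"dp": [0,0,0],"twist": 0.8},{"dp": [0,0,0],"twist": 0},{"dp": [0,0,-0.05],"twist": 0},{"dp": [0,0,-0.04],"twist": 0},{"dp": [0,0,0],"twist": 0}])

```text
time_s: 6.8
ee_pos: [0.5003, -0.2013, 0.0433]
eef_rot: [-3.141, -0.001, 2.342]
force: [3.3, -5.1, -16.9]
grip_width: 0.0636
grip_force: 20.0
```

```bash
python3 -c "
from h import *
o=ctrl.get_obs();print(o['ee_pos'],o['force'],o['moment'])
a,_=ctrl.camera('scene');cv2.imwrite('pics/c4.png',cv2.resize(a[190:270,205:285,::-1],(600,600),interpolation=3))"
```

```text
[ 0.50028362 -0.20128788  0.04329893] [  3.27027064  -5.11544471 -16.93100272] [-0.92507887 -0.38592226 -0.05931644]
```

View pics/c4.png

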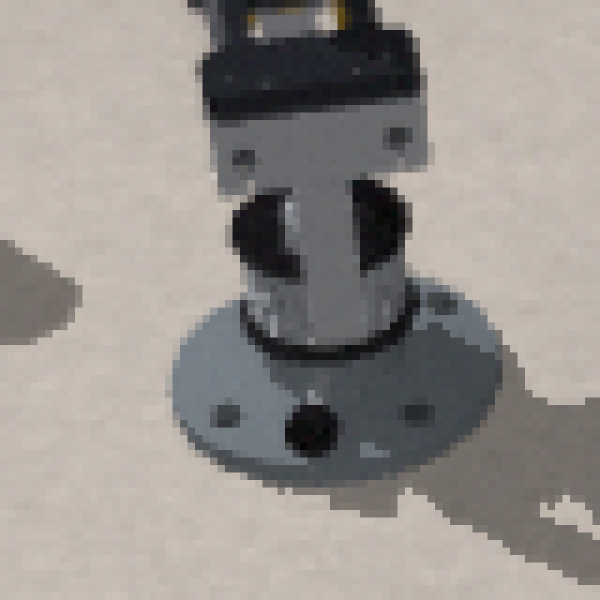

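The finger grips the rim at (330,230), and the spool is level, raised slightly and held at the lugs. I'll keep turning.

Call:
step_arm(deltas=[{"dp": [0,0,0.09],"twist": 0},{"dp": [0,0,0],"twist": 0.9},{"dp": [0,0,0],"twist": 0.9},{"dp": [0,0,0],"twist": 0.9},{"dp": [0,0,0],"twist": 0.8},{"dp": [0,0,0],"twist": 0},{"dp": [0,0,-0.05],"twist": 0},{"dp": [0,0,-0.04],"twist": 0},{"dp": [0,0,0],"twist": 0}])

```text
time_s: 7.75
ee_pos: [0.5005, -0.2013, 0.0434]
eef_rot: [-3.141, -0.001, 2.098]
force: [3.1, -4.0, -14.8]
grip_width: 0.0635
grip_force: 20.0
```

Call:
step_arm(deltas=[{"dp": [0,0,0.09],"twist": 0},{"dp": [0,0,0],"twist": 0.9},{"dp": [0,0,0],"twist": 0.9},{"dp": [0,0,0],"twist": 0.9},{"dp": [0,0,0],"twist": 0.8},{"dp": [0,0,0],"twist": 0},{"dp": [0,0,-0.05],"twist": 0},{"dp": [0,0,-0.05],"twist": 0},{"dp": [0,0,0],"twist": 0}])

```text
time_s: 8.65
ee_pos: [0.5005, -0.2014, 0.0439]
eef_rot: [-3.141, -0.0, 1.854]
force: [2.6, -5.6, -16.4]
grip_width: 0.0631
grip_force: 20.0
```

Call:
step_arm(deltas=[{"dp": [0,0,0.1],"twist": 0},{"dp": [0,0,0],"twist": 0.9},{"dp": [0,0,0],"twist": 0.9},{"dp": [0,0,0],"twist": 0.9},{"dp": [0,0,0],"twist": 0.8},{"dp": [0,0,0],"twist": 0},{"dp": [0,0,-0.05],"twist": 0},{"dp": [0,0,-0.05],"twist": 0},{"dp": [0,0,0],"twist": 0}])

```text
time_s: 9.55
ee_pos: [0.5007, -0.2014, 0.0449]
eef_rot: [-3.142, 0.0, 1.609]
force: [-2.1, -0.2, -1.9]
grip_width: 0.0631
grip_force: 20.0
```

The force has dropped to about the spool's weight, so it looks free. I'll lift a little more and check.

Call:
step_arm(deltas=[{"dp": [0,0,-0.05],"twist": 0},{"dp": [0,0,-0.05],"twist": 0},{"dp": [0,0,0],"twist": 0}])

```text
time_s: 9.85
ee_pos: [0.5008, -0.2014, 0.049]
eef_rot: [3.141, 0.0, 1.608]
force: [-2.2, -0.1, -2.3]
grip_width: 0.0633
grip_force: 20.0
```

Call:
step_arm(deltas=[{"dp": [0,0,-0.1],"twist": 0},{"dp": [0,0,-0.2],"twist": 0},{"dp": [0,0,-0.2],"twist": 0},{"dp": [0,0,-0.2],"twist": 0},{"dp": [0,0,-0.2],"twist": 0},{"dp": [0,0,-0.3],"twist": 0},{"dp": [0,0,-0.3],"twist": 0},{"dp": [0,0,-0.4],"twist": 0},{"dp": [0,0,-0.4],"twist": 0},{"dp": [0,0,-0.3],"twist": 0},{"dp": [0,0,-0.1],"twist": 0},{"dp": [0,0,0],"twist": 0}], squeeze=30)

```text
time_s: 11.05
ee_pos: [0.5009, -0.2014, 0.1571]
eef_rot: [3.141, 0.0, 1.608]
force: [0.6, -0.3, -3.3]
grip_width: 0.0626
grip_force: 30.0
```

Run:
```python
from h import *
e=ctrl.get_obs()['ee_pos']
a,d=ctrl.camera('scene');cv2.imwrite('pics/c5.png',cv2.resize(a[150:270,190:310,::-1],(600,600),interpolation=3))
for r in ctrl.cut_out('scene','spool')[:2]:
    P=pts('scene',d,r['pixels']); print(r['conf'],np.percentile(P[:,2],[2,5,50,95,98]),P.mean(0),e)
```

```text
0.95 [0.14949461 0.15080191 0.17554444 0.18788348 0.18817167] [ 0.5070239  -0.18831822  0.17293143] [ 0.50089312 -0.20140208  0.15710441]
0.69 [0.00276067 0.00469426 0.01927296 0.02589842 0.02650387] [0.44772036 0.01753484 0.01738689] [ 0.50089312 -0.20140208  0.15710441]
```

View pics/c5.png

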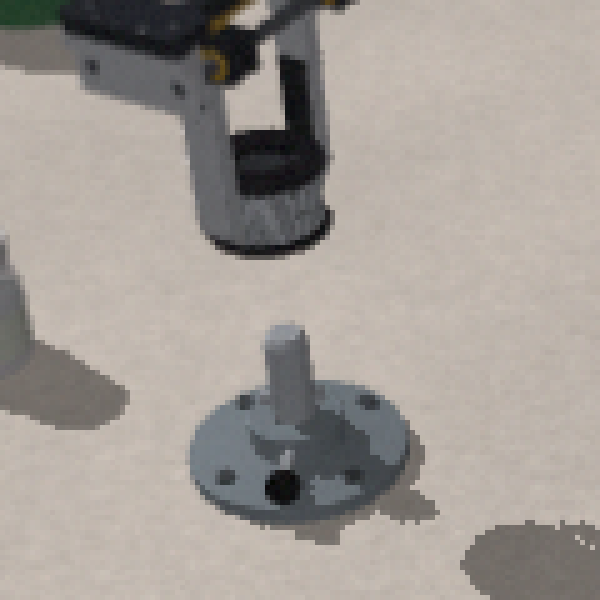

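The spool is free and held level above the post, with its underside at about z 0.148, which is 9 mm below the TCP. Next I'll carry it to the small scale.

Call:
step_arm(deltas=[{"dp": [0.3,0.07,0],"twist": 0},{"dp": [0.6,0.14,0],"twist": 0},{"dp": [0.9,0.21,0],"twist": 0},{"dp": [0.9,0.21,0],"twist": 0},{"dp": [0.9,0.21,0],"twist": 0},{"dp": [0.9,0.21,0],"twist": 0},{"dp": [0.9,0.21,0],"twist": 0},{"dp": [0.9,0.21,0],"twist": 0},{"dp": [0.9,0.21,0],"twist": 0},{"dp": [0.9,0.21,0],"twist": 0},{"dp": [0.6,0.14,0],"twist": 0},{"dp": [0.3,0.06,0],"twist": 0}])

```text
time_s: 12.35
ee_pos: [0.5704, 0.1641, 0.1559]
eef_rot: [-3.14, -0.0, 1.61]
force: [-0.3, -0.8, -3.3]
grip_width: 0.0627
grip_force: 30.0
```

Call:
step_arm(deltas=[{"dp": [0,0,0],"twist": 0},{"dp": [0,0,0.3],"twist": 0},{"dp": [0,0,0.5],"twist": 0},{"dp": [0,0,0.5],"twist": 0},{"dp": [0,0,0.4],"twist": 0},{"dp": [0,0,0.3],"twist": 0},{"dp": [0,0,0.1],"twist": 0},{"dp": [0,0,0],"twist": 0},{"dp": [0,0,0],"twist": 0}])

```text
time_s: 13.25
ee_pos: [0.5713, 0.1614, 0.0733]
eef_rot: [3.141, -0.0, 1.608]
force: [-0.5, 1.0, -2.8]
grip_width: 0.063
grip_force: 30.0
```

Run:
```python
from h import *
o=ctrl.get_obs();print(o['ee_pos'],o['force'])
a,d=ctrl.camera('scene');cv2.imwrite('pics/c6.png',cv2.resize(a[220:350,290:420,::-1],(600,600),interpolation=3))
for r in ctrl.cut_out('scene','spool')[:1]:
    P=pts('scene',d,r['pixels']); print(r['conf'],np.percentile(P[:,2],[1,2,5,50,95,98]))
P=pts('scene',d,np.ones((480,640),bool))
q=np.hypot(*(P[:,:2]-[.57,.1625]).T);m=(q<.08)&(abs(P[:,2]-.042)<.005); print('pan',cv2.minEnclosingCircle(P[m,:2].astype(np.float32)),np.median(P[m,2]))
```

```text
[0.57127968 0.16137487 0.07331036] [-0.48107482  1.04333525 -2.77016552]
0.95 [0.06503569 0.06572468 0.06697492 0.09153684 0.10422568 0.10469515]
pan ((0.5709444284439087, 0.1605197787284851), 0.06587968021631241) 0.04169461607513758
```

View pics/c6.png

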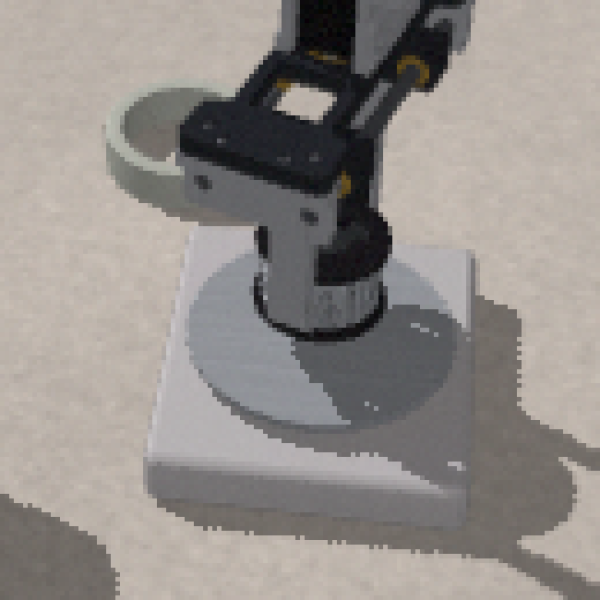

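The spool hangs centred about 22 mm above the small scale's pan. I'll lower it 18 mm, then feel for contact.

Call:
step_arm(deltas=[{"dp": [0,0,0.1],"twist": 0},{"dp": [0,0,0.15],"twist": 0},{"dp": [0,0,0.1],"twist": 0},{"dp": [0,0,0.06],"twist": 0},{"dp": [0,0,0.04],"twist": 0},{"dp": [0,0,0],"twist": 0}])

```text
time_s: 13.95
ee_pos: [0.5709, 0.1615, 0.0544]
eef_rot: [-3.141, 0.0, 1.608]
force: [0.7, 0.4, -2.7]
grip_width: 0.063
grip_force: 30.0
```

Call:
step_arm(deltas=[{"dp": [0,0,0.025],"twist": 0},{"dp": [0,0,0.025],"twist": 0},{"dp": [0,0,0],"twist": 0}])

```text
time_s: 14.25
ee_pos: [0.5709, 0.1615, 0.0526]
eef_rot: [3.142, 0.0, 1.608]
force: [0.1, -0.4, -2.0]
grip_width: 0.0631
grip_force: 30.0
```

Call:
step_arm(deltas=[{"dp": [0,0,0.025],"twist": 0},{"dp": [0,0,0],"twist": 0}])

```text
time_s: 14.45
ee_pos: [0.5711, 0.1615, 0.0523]
eef_rot: [3.141, -0.0, 1.608]
force: [-1.6, -0.7, 5.4]
grip_width: 0.063
grip_force: 30.0
```

Contact: the force is now upward. I'll open slowly in stages, then retreat.

Call:
step_arm(deltas=[{"dp": [0,0,0],"twist": 0},{"dp": [0,0,0],"twist": 0},{"dp": [0,0,0],"twist": 0}], squeeze=5)

```text
time_s: 14.75
ee_pos: [0.5714, 0.1616, 0.0521]
eef_rot: [3.14, -0.0, 1.608]
force: [2.3, 0.5, 3.1]
grip_width: 0.0642
grip_force: 5.0
```

Call:
step_arm(deltas=[{"dp": [0,0,0],"twist": 0},{"dp": [0,0,0],"twist": 0},{"dp": [0,0,0],"twist": 0},{"dp": [0,0,0],"twist": 0},{"dp": [0,0,0],"twist": 0},{"dp": [0,0,0],"twist": 0}], gripper=0.9)

```text
time_s: 15.35
ee_pos: [0.5709, 0.1615, 0.0516]
eef_rot: [-3.141, 0.0, 1.608]
force: [-1.0, 0.1, -0.6]
grip_width: 0.0891
grip_force: 0.0
```

Call:
step_arm(deltas=[{"dp": [0,0,-0.2],"twist": 0},{"dp": [0,0,-0.4],"twist": 0},{"dp": [0,0,-0.7],"twist": 0},{"dp": [0,0,-0.7],"twist": 0},{"dp": [0,0,-0.7],"twist": 0},{"dp": [0,0,-0.4],"twist": 0},{"dp": [0,0,-0.2],"twist": 0},{"dp": [0,0,0],"twist": 0},{"dp": [0,0,0],"twist": 0},{"dp": [0,0,0],"twist": 0}])

```text
time_s: 16.35
ee_pos: [0.5705, 0.1614, 0.1825]
eef_rot: [-3.14, 0.0, 1.608]
force: [0.3, -0.2, 0.1]
grip_width: 0.0898
grip_force: 0.0
```

Run:
```python
from h import *
a,d=ctrl.camera('scene');cv2.imwrite('pics/c7.png',cv2.resize(a[170:400,200:520,::-1],(800,575),interpolation=3))
for r in ctrl.cut_out('scene','spool')[:1]:
    P=pts('scene',d,r['pixels']); T=P[P[:,2]>.074]
    print(r['conf'],np.percentile(P[:,2],[2,50,95,98]),cv2.minEnclosingCircle(T[:,:2].astype(np.float32)))
```

```text
0.74 [0.04356069 0.0725306  0.08285926 0.0833778 ] ((0.5732243657112122, 0.16027453541755676), 0.03345825523138046)
```

View pics/c7.png

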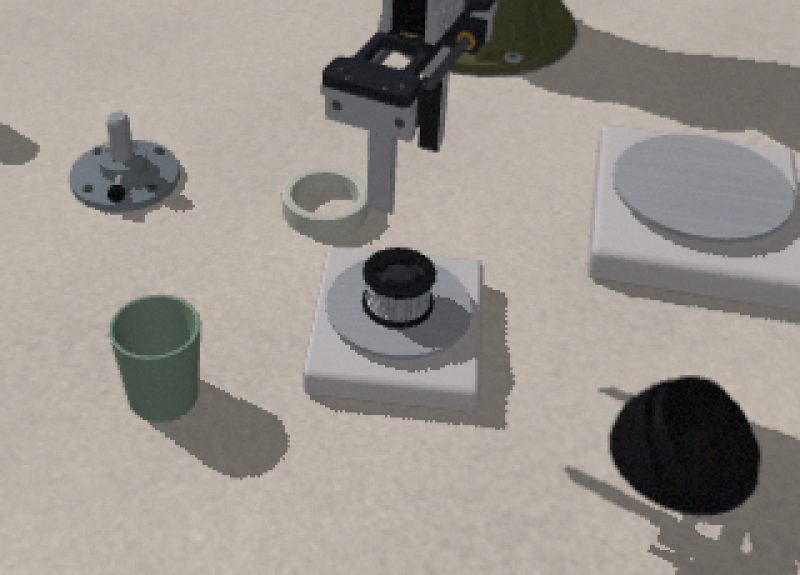

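The spool stands flat in the middle of the small pan at (398,287), its top at z 0.083 (underside 0.043), and the gripper is clear. The other objects haven't been moved.

```bash
python3 -c "
from station import ctrl
print(ctrl.hand_in())"
```

```text
the job is handed in; nothing more can be done
None
```

The job is handed in after about 16 s of the 64 s allowed: the spool came free on the fifth turn and lies flat, released, about 2 mm from the centre of the smaller scale's pan; the hand-in returned no verdict.

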